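# Drive a seized hinge pin out with the drift punch that fits

## Task

The pin of the easel hinge on the sloping wooden jig is stuck. Take the punch whose shank is thin enough to enter the hinge's hole, push it down the sloping hole from the raised open end so that the pin is driven right out of the low end into the jig's catch tray, then draw the punch out and lay it back in its own place on the punch rest. Leave the pin in the tray, the other punch on its rest and the things standing around undisturbed.

Things in the scene. Friction and masses are not known exactly. Their poses are not given: they have to be found in the camera images.
- slim_punch_grip (a point): Handle centre of the slim steel drift punch (170 mm long, 0.08-0.17 kg) lying level on the punch rest, 53 mm above the table. Octagonal handle 16 mm across flats (flats on sides and top), 5 dark bands; grip it here, between the rails. Own x runs along the punch: the tip is 115 mm toward -x, the handle ends 55 mm toward +x and 51 mm toward -x.
- slim_punch_tip (a point): Centre of the flat tip of the slim punch, 115 mm from its handle centre on the same axis. From the handle a 12 mm long cone leads to a round shank 6 mm in diameter and 52 mm long, ending here.
- thick_punch_grip (a point): Handle centre of the other punch: same handle and length, but a shank 13 mm in diameter, too thick for the hole. It lies parallel to the slim punch, 80 mm beside it on the same rest; which of the two places is whose varies.
- punch_rest: Wooden rest fixed to the table; origin: centre of the underside of its 130 x 124 x 8 mm base. Two rails (12 mm thick, 45 mm high) at x = -42 and +42 mm, each with flared notches at y = -40 and +40 mm (20 mm wide at the bottom, 29 at the top, 11 deep). Punches lie along its x in the notches, tips over the -x side; room for fingers between the rails.
- jig: Wooden jig fixed to the table: open catch tray 160 (x) x 100 mm, walls 22 mm high, 5 thick, floor 5 thick; origin: centre of its underside. Two sloping cheeks in its +x half carry a steel hinge. The raised mouth of the hinge's hole is at x +55, z +70 mm and faces +x and up; its low end is at x +21, z +49 mm, over the tray, and faces -x.
- hinge_barrel: Steel hinge barrel, 22 mm thick, 26 at its flared mouth. Origin: centre of the raised mouth of its through hole. z: into the hole, the driving direction, 32 degrees below horizontal. Hole 40 mm long; diameter 16 mm at the mouth, 10 mm from 5 mm depth on. x: square to it, upward; on that side at 23 mm depth a 12 mm thick detent housing reaches 27 mm from the axis.
- pin: Stuck steel hinge pin, 31 mm long, 9 mm in diameter, its waist held by a spring detent; origin: centre, z: driving direction. At the start inside the hole, near end 8 mm below the mouth. It takes about 5 to 13 N to drive. After about 16 mm the detent lets go and it moves easily; it is surely out once the punch tip is 43 mm below the mouth.
- pigment_pot: Bystander: round pot, 40 mm wide, 41 mm high. Leave it.
- tape_roll: Bystander: roll of tape lying flat, 104 mm wide, 25 mm high. Leave it.
- rubber_eraser: Bystander: eraser, 22 x 52 x 12 mm. Leave it.
- paint_tube: Bystander: small squeezed paint tube lying down, 36 x 109 x 25 mm. Leave it.
Things that resemble listed ones, but are neither listed nor needed, are in the scene too. What is shaped like the punch_rest but orange is not meant.

How it is judged:
By the outcome, as a careful person would: the job done as asked, in the order asked, and still so for the second after the job is handed in, with the robot touching nothing.
It also fails if it takes over 48 s, if anything falls off the work surface, if the arm or the gripper's body presses on something with over 40 N, if the wrist force passes 120 N, or if a joint passes its speed limit or range.

## Robot

A 7-joint arm with a two-finger parallel gripper is mounted at the origin on the work surface; the furniture and walls round the work are solid. World frame = base frame: x ahead of the robot, y to its left, z up, the work surface at z = 0. Lengths are in mm, angles in rad, forces in N, time in s.
With the tool pointing down it reaches from about 400 to 875 mm from the base axis. Payload 19.3 kg.
Tool frame: the origin (TCP) lies at the very end of the fingers, on their centre line; the grasp point (between the pads) lies 19 mm behind it; z points along the fingers, y is the line along which they close (so a half turn about z gives the same grasp; the last joint's range is limited). The gripper opens to 85 mm and grips with 20 to 120 N. Pads are 22 mm wide; open, the fingers measure 114 mm over their backs; the gripper's body (76 mm by 85 mm) begins 54 mm behind the grasp point. The pads swing forward as they close: fully open they stand 13 mm farther back than shut.
Start: joints at [1.158, 0.521, -0.036, 1.599, 0.021, 1.021, -0.113], TCP at [210.05, -588.637, 231.291] pointing down, gripper open.
Joint ranges: [-2.91, 2.91], [-0.3, 2.13], [-1.5, 1.42], [0.17, 2.43], [-1.26, 4.41], [0.16, 1.93], [-2.52, 2.52]. Speed limits (rad/s): [1.89, 1.89, 2.39, 2.39, 3.01, 3.01, 3.01].

## Interface

Orientations are given as a unit quaternion [w, x, y, z].
In Python, from station import get_obs, camera, camera_info, manip, spotter gives the robot as it stands.
- The arm moves only by the tool carry_out, never from a script. Its arguments are lists of equal length, an entry for each row: "dp": the shift along the tool's x, y, z in cm, a list of three; "rot": the turn, a rotation vector about the tool's x, y, z in degrees, a list of three. A call has 1 to 10 rows; each row is the pose to reach, as a shift and turn from the pose commanded when the call began, along the tool's axes at that moment; what a row does not reach only later rows make up. A row lasts 1/12 s, in which the tool goes at most 41.7 mm and 7.16 degrees, less where a joint would pass 70% of its speed; a pose out of reach is approached as far as the arm can. A call with a gripper value outside its range is refused whole. "grip" is the finger opening in cm, from 0 to 8.54, set as the call begins (left out, the last holds). The fingers move at their own pace and stop on an object; "force" is the grip in N (left out, the last holds). Time passes only in rows, so rows that repeat a pose let the fingers close. It gives the time, the measured TCP pose, the force, the opening and the grip force at its end, in the units of the state.
- get_obs(): the state, without advancing time (a new reading comes with each control period).
- camera(name): name is "scene" or "top" or "wrist"; returns (picture, depth): 384x512x3 uint8, red, green, blue; 384x512 float32, mm along the optical axis (not along the pixel's ray), 0 where there is no reading.
- camera_info(name): a dict with "intrinsics" (3x3 intrinsics, pixels), "cam_to_world" (4x4, takes a point from camera to world coordinates). Camera axes: x right, y up, looking along -z (the intrinsics and any distortion apply to the point x, -y, -z); pixel columns grow to the right and rows downward; lengths in mm; the calibration is good to about 2 mm. A picture is of the moment at which its call begins: read the wrist's pose just before it. camera_info takes no time and is no camera call; for the wrist camera it gives the pose at the moment of the call.
- manip.job_done(): hands the job in; it is judged then, once.
Trained networks look in the newest picture that a camera, given by its name, has taken for a name from the list of things; names that differ only in an ending like _2 or _b are one class to them, and where a whole thing is asked for, a point or a joint stands for the part that bears it (a point fixed in the world has none). Each returns a list of dicts, best first, with "confidence" (0 to 1); they miss things now and then, are a little off and sometimes report something else, mostly with a low value. They report only what shows in the picture. A call takes as long as a camera call. They do not tell look-alikes from the thing itself.
- spotter.search_frame(camera, name): "box" ([left, top, right, bottom] in pixels, round what is visible of it).
The state is a dict: "time_s": time; "joint_positions": joint angles; "joint_velocities": joint speeds; "joint_efforts": joint torques, N m; "tcp_pos": TCP position; "ee_rot": TCP orientation; "force": force on the tool from outside, world axes, zero at the start; "wrist_torque": the same for the moment, N m; "opening": opening from 0.0 (shut) to 1.0 (fully open); "grasp_force": force on a finger pad.
Only numpy, scipy, OpenCV 4.12 (cv2) and the standard library are available. Lean on these libraries where they do the work, as an engineer would, in place of code of your own. Each camera call takes 0.05 s, during which the arm holds its last target. There are 200 camera calls.

## Working session

There is one attempt and no reset: what is moved stays moved. The work goes in short steps, Python scripts to look and compute and a tool call to move; the robot and the scene stay as the last step left them, time stands still between calls to the robot, and variables do not carry over. Pictures are saved under pics/ and viewed, at most 10 in all, crops included, and the job is handed in when it is done.

Besides the shell and the picture viewer there is one more tool, called after "Call:" as a command line: name --argument value ..., lists and objects as JSON in quotes. carry_out: Moves the arm, as the interface text tells. Its arguments: {"type":"object","properties":{"dp":{"type":"array","items":{"type":"array","items":{"type":"number"}}},"rot":{"type":"array","items":{"type":"array","items":{"type":"number"}}},"grip":{"type":"number"},"force":{"type":"number"}},"required":["dp","rot"]}

```bash
mkdir -p pics; ls; cat > h.py <<'E'
import numpy as np,cv2
from station import get_obs,camera,camera_info,manip,spotter
from scipy.spatial.transform import Rotation as R
def cloud(depth,info):
    K=np.array(info["intrinsics"]);T=np.array(info["cam_to_world"])
    v,u=np.mgrid[:depth.shape[0],:depth.shape[1]]
    x=(u-K[0,2])/K[0,0]*depth;y=(v-K[1,2])/K[1,1]*depth
    P=np.stack([x,-y,-depth],-1)
    return P@T[:3,:3].T+T[:3,3]
def rot(o): 
    q=o["ee_rot"];return R.from_quat([q[1],q[2],q[3],q[0]])
E
python3 - <<'E'
from h import *
o=get_obs();print(o)
for c in ("top","scene"):
    p,d=camera(c);i=camera_info(c);print(c,{k:np.round(v,3).tolist() if not isinstance(v,str) else v for k,v in i.items()})
    cv2.imwrite(f"pics/{c}0.png",p[:,:,::-1]);np.savez(f"{c}0.npz",p=p,d=d)
    W=cloud(d,i)
    for n in ("slim_punch_grip","thick_punch_grip","punch_rest","jig","hinge_barrel"):
        for r in spotter.search_frame(c,n)[:3]:
            b=np.array(r["box"]).astype(int);m=W[b[1]:b[3],b[0]:b[2]].reshape(-1,3)
            print(c,n,b,round(r["confidence"],2),np.median(m,0).round())
E
```

```text
pics
{'time_s': 0.0, 'joint_positions': array([ 1.15779411,  0.52198211, -0.0363045 ,  1.60001153,  0.02120992,
        1.0210544 , -0.11282076]), 'joint_velocities': array([1.97766869e-03, 6.55132921e-05, 1.81901345e-03, 1.26666511e-03,
       1.07026909e-04, 3.49624792e-04, 1.97896801e-03]), 'joint_efforts': array([ 1.43435277e-04, -9.27100968e+01,  1.97956681e+00, -3.69936025e+01,
        1.77951925e-02,  8.21324968e-03, -8.35857190e-05]), 'tcp_pos': array([ 209.92197898, -588.34737424,  230.74459422]), 'ee_rot': array([-5.17127313e-04,  9.85350482e-01,  1.70540734e-01, -1.37612562e-04]), 'force': array([ 0.89741427,  0.23485771, -0.87330207]), 'wrist_torque': array([-0.01189887,  0.02518662,  0.0124987 ]), 'grasp_force': 0.0, 'opening': 0.9982211225639197}
top {'intrinsics': [[449.021, 0.0, 254.971], [0.0, 449.021, 188.145], [0.0, 0.0, 1.0]], 'cam_to_world': [[0.017, 0.989, -0.146, 291.805], [-1.0, 0.014, -0.021, -208.703], [-0.019, 0.146, 0.989, 1078.543], [0.0, 0.0, 0.0, 1.0]]}
top slim_punch_grip [339 161 354 236] 0.9 [ 424. -399.    9.]
top slim_punch_grip [157 190 185 204] 0
[... 205 characters left out ...]
[221 144 256 163] 0.7 [ 525. -147.   54.]
scene {'intrinsics': [[362.614, 0.0, 248.068], [0.0, 362.614, 190.033], [0.0, 0.0, 1.0]], 'cam_to_world': [[0.486, 0.538, -0.689, -132.665], [-0.874, 0.28, -0.397, -543.683], [-0.021, 0.795, 0.606, 592.143], [0.0, 0.0, 0.0, 1.0]]}
scene slim_punch_grip [315 207 337 266] 0.92 [ 426. -408.   29.]
scene thick_punch_grip [275 198 301 253] 0.61 [ 432. -324.   20.]
scene punch_rest [276 201 344 265] 0.68 [ 434. -366.    9.]
scene punch_rest [200 272 285 356] 0.59 [ 201. -335.    7.]
scene jig [198 164 267 224] 0.58 [ 497. -135.    4.]
scene hinge_barrel [231 165 260 187] 0.75 [ 530. -143.   46.]
scene hinge_barrel [275 198 301 254] 0.68 [ 428. -324.   18.]
```

```bash
python3 - <<'E'
import cv2
a=cv2.imread("pics/top0.png")[90:350,130:390];cv2.imwrite("pics/topc.png",cv2.resize(a,(600,600),interpolation=3))
a=cv2.imread("pics/scene0.png");cv2.imwrite("pics/scenec.png",cv2.resize(a[120:360,110:430],(800,600),interpolation=3))
E
```

```text
(no output)
```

View pics/topc.png

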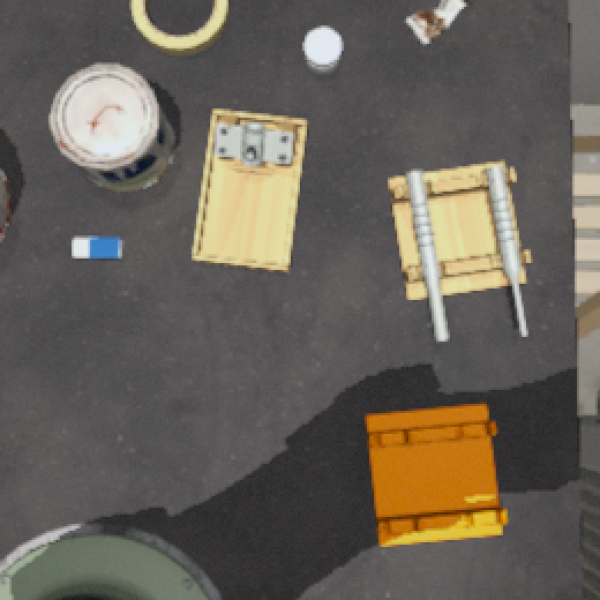

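View pics/scenec.png

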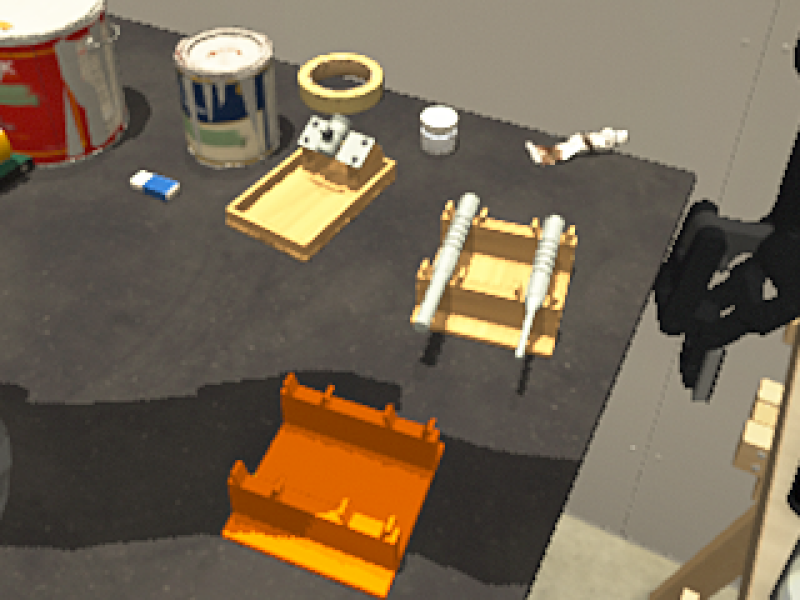

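The top crop shows two punches on the wooden rest. At (505,250) the shank tapers to thin, so that is the slim punch. The one at (430,255) is thick all along. The rest at (435,480) is orange and not meant. The jig is at (250,190), with its hinge at the far (+x) end. The scene crop agrees: slim punch at (540,285), thick at (447,260).

```bash
python3 - <<'E'
from h import *
for c in ("top","scene"):
    d=np.load(c+"0.npz")["d"];W=cloud(d,camera_info(c)).reshape(-1,3)
    def sel(x0,x1,y0,y1,z0,z1): 
        m=(W[:,0]>x0)&(W[:,0]<x1)&(W[:,1]>y0)&(W[:,1]<y1)&(W[:,2]>z0)&(W[:,2]<z1);return W[m]
    for n,y0,y1 in(("slim",-440,-370),("thick",-365,-285)):
        P=sel(300,560,y0,y1,48,80)
        if len(P)<10: continue
        (vx,vy,x0,yy)=cv2.fitLine(P[:,:2].astype(np.float32),cv2.DIST_HUBER,0,.01,.01).ravel()
        t=(P[:,:2]-[x0,yy])@[vx,vy]
        print(c,n,len(P),vx,vy,x0,yy,"ends",np.array([x0,yy])+t.min()*np.array([vx,vy]),np.array([x0,yy])+t.max()*np.array([vx,vy]),np.percentile(P[:,2],[5,50,95]))
    P=sel(400,590,-215,-85,14,28);print(c,"jig",len(P),cv2.minAreaRect(P[:,:2].astype(np.float32)))
    P=sel(330,520,-430,-290,4,13);print(c,"rest base",len(P),cv2.minAreaRect(P[:,:2].astype(np.float32)))
i=camera_info("wrist");print(np.array(i["cam_to_world"]).round(3).tolist(),np.array(i["intrinsics"]).round(1).tolist())
o=get_obs();r=rot(o);T=np.array(i["cam_to_world"]);print("cam in tool",r.inv().apply(T[:3,3]-o["tcp_pos"]), r.inv().apply(T[:3,:3].T).T,r.as_matrix())
E
```

```text
top slim 497 0.98510635 0.17194629 430.0243 -401.6789 ends [ 338.56315616 -417.64306151] [ 505.62108479 -388.48378282] [51.08652759 58.4693425  63.29013017]
top thick 572 0.98662496 0.1630068 417.02985 -322.98926 ends [ 332.16938356 -337.00961292] [ 499.89750433 -309.29814704] [52.16912536 58.63346109 62.97927287]
top jig 490 ((486.62744140625, -142.9837646484375), (100.18968963623047, 160.55291748046875), 83.71308898925781)
top rest base 1499 ((427.5135192871094, -360.503173828125), (183.7041015625, 138.50086975097656), 0.13487662374973297)
scene slim 424 0.9871195 0.15998451 421.7014 -408.52673 ends [ 337.9298509  -422.10376061] [ 505.34450009 -394.97051948] [50.76447934 57.04439404 60.91669765]
scene thick 464 0.98727524 0.15902092 408.64462 -330.5271 ends [ 330.11369393 -343.17611548] [ 500.71374903 -315.69747954] [50.76357223 57.35568393 61.08964822]
scene jig 464 ((486.625732421875, -147.3213653564453), (102.30464172363281, 160.72811889648438), 83.46076965332031)
scene rest base 827 ((435.48486328125, -365.26568603515625), (106.15310668945312, 124.04818725585938), 9.36417293548584)
[[0.337, 0.904, 0.262, 276.455], [-0.942, 0.323, 0.095, -564.701], [0.001, -0.278, 0.96, 373.566], [0.0, 0.0, 0.0, 1.0]] [[279.4, 0.0, 253.3], [0.0, 279.4, 189.6], [0.0, 0.0, 1.0]]
cam in tool [  70.56082358   -0.21757998 -142.28717379] [[ 6.24250757e-04  9.60437606e-01  2.78494551e-01]
 [ 9.99999133e-01 -2.76732808e-04 -1.28715488e-03]
 [-1.15916337e-03  2.78495113e-01 -9.60436947e-01]] [[ 9.41829737e-01  3.36090384e-01 -2.70101942e-05]
 [ 3.36090385e-01 -9.41829734e-01  7.62557220e-05]
 [ 1.89810889e-07 -8.08977731e-05 -9.99999997e-01]]
```

Call:
carry_out --dp '[[4,-1.3,1.3],[8,-2.6,2.7],[12,-4,4],[16,-5.3,5.5],[20,-6.6,6.9],[24,-8,8.3],[27,-9,9.4],[29,-9.6,10],[29,-9.6,10],[29,-9.6,10]]' --rot '[[0,0,2],[0,0,4],[0,0,6],[0,0,8],[0,0,10],[0,0,10.1],[0,0,10.1],[0,0,10.1],[0,0,10.1],[0,0,10.1]]' --grip 5 --force 80

```text
time_s: 1.43
tcp_pos: [452.1, -399.2, 130.7]
ee_rot: [-0.0, 0.996, 0.085, -0.0]
force: [-1.1, -1.1, -0.1]
opening: 0.586
grasp_force: 0.0
```

```bash
cat > look.py <<'E'
from h import *
o=get_obs();p,d=camera("wrist");i=camera_info("wrist");r=rot(o)
cv2.imwrite("pics/w1.png",p[:,:,::-1])
W=cloud(d,i).reshape(-1,3);M=r.as_matrix()
print("tcp",o["tcp_pos"],"yaw",np.degrees(np.arctan2(M[1,0],M[0,0])),M[:,2])
m=(W[:,0]>330)&(W[:,0]<520)&(W[:,1]>-440)&(W[:,1]<-370)&(W[:,2]>47)&(W[:,2]<75)
P=W[m]
a=cv2.fitLine(P[:,:2].astype(np.float32),cv2.DIST_HUBER,0,.01,.01).ravel();v=a[:2]*np.sign(a[0]);c0=a[2:]
t=(P[:,:2]-c0)@v
n=np.array([-v[1],v[0]]);s=(P[:,:2]-c0)@n
for lo in np.arange(t.min(),t.max(),12):
    k=(t>=lo)&(t<lo+12);print(int(lo),k.sum(),s[k].min().round(1),s[k].max().round(1),P[k,2].max().round(1))
e=c0+t.max()*v;print(len(P),"yaw",np.degrees(np.arctan2(v[1],v[0])),"ends",c0+t.min()*v,e,"grip from +x end",e-55*v,"from tip",c0+(t.min()+115)*v)
E
python3 look.py
```

```text
tcp [ 452.11525164 -399.22915345  130.70311683] yaw 9.724953040493773 [-4.95628689e-04  8.77483469e-04 -9.99999492e-01]
-102 64 -2.3 2.4 57.8
-90 73 -3.1 2.5 57.6
-78 79 -3.0 2.5 57.0
-66 83 -2.9 2.6 57.0
-54 81 -5.2 5.2 59.6
-42 219 -18.0 18.1 62.3
-30 467 -18.6 18.2 62.4
-18 260 -8.3 8.7 62.5
-6 274 -8.1 8.7 63.0
5 282 -8.7 8.6 62.8
17 295 -8.5 8.6 62.9
29 307 -8.3 8.6 63.4
41 352 -18.0 18.5 62.9
53 612 -18.6 18.6 63.3
65 63 -7.8 7.7 63.0
3511 yaw 9.335405 ends [ 338.7261532 -420.9509567] [ 505.98918986 -393.454443  ] grip from +x end [ 451.71762919 -402.37619117] from tip [ 452.20305515 -402.2963917 ]
```

View pics/w1.png

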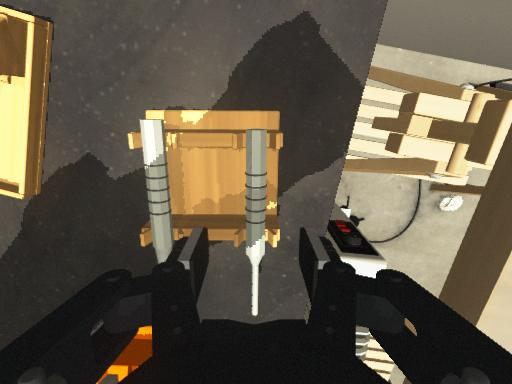

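The enlarged wrist view confirms the choice: the slim punch is at (256,190), its thin shank ending at (255,312). The thick punch is at (158,190). Both are on the wooden rest.

Call:
carry_out --dp '[[0,0.3,2],[-0.05,0.3,5],[-0.05,0.3,7.5],[-0.05,0.3,9],[-0.05,0.3,9.7],[-0.05,0.3,9.7],[-0.05,0.3,9.7]]' --rot '[[0,0,0.4],[0,0,0.4],[0,0,0.4],[0,0,0.4],[0,0,0.4],[0,0,0.4],[0,0,0.4]]'

```text
time_s: 2.07
tcp_pos: [450.6, -404.7, 35.1]
ee_rot: [0.0, 0.997, 0.079, 0.0]
force: [-0.0, 0.3, 0.9]
opening: 0.583
grasp_force: 0.0
```

Call:
carry_out --dp '[[0,0,0],[0,0,0],[0,0,0],[0,0,0],[0,0,0],[0,0,0],[0,0,0],[0,0,0]]' --rot '[[0,0,0],[0,0,0],[0,0,0],[0,0,0],[0,0,0],[0,0,0],[0,0,0],[0,0,0]]' --grip 1 --force 80

```text
time_s: 2.73
tcp_pos: [451.3, -404.3, 35.5]
ee_rot: [0.001, 0.997, 0.08, 0.0]
force: [-2.7, 1.1, 10.6]
opening: 0.171
grasp_force: 77.9
```

Call:
carry_out --dp '[[0,0,-0.7],[0,0,-2],[0,0,-5],[0,0,-9],[0,0,-13],[0,0,-17],[0,0,-17]]' --rot '[[0,0,0],[0,0,0],[0,0,0],[0,0,0],[0,0,0],[0,0,0],[0,0,0]]'

```text
time_s: 3.32
tcp_pos: [453.1, -405.8, 213.3]
ee_rot: [0.004, 0.997, 0.079, 0.004]
force: [0.5, -0.6, -1.3]
opening: 0.168
grasp_force: 78.4
```

```bash
cat > tip.py <<'E'
from h import *
# punch in tool frame
o=get_obs();p,d=camera("wrist");i=camera_info("wrist");r=rot(o)
W=cloud(d,i).reshape(-1,3);L=r.inv().apply(W-o["tcp_pos"])
print("tcp",o["tcp_pos"].round(1),"R",r.as_matrix().round(4).tolist(),"f",o["force"].round(1),"open",o["opening"])
m=(abs(L[:,1])<12)&(L[:,2]>-45)&(L[:,2]<5)&(L[:,0]>-135)&(L[:,0]<70)&(d.ravel()>0)
P=L[m]
for lo in range(-130,70,10):
    k=(P[:,0]>=lo)&(P[:,0]<lo+10)
    if k.sum()>3: print(lo,k.sum(),"y",P[k,1].min().round(1),np.median(P[k,1]).round(1),P[k,1].max().round(1),"ztop",np.percentile(P[k,2],5).round(1))
print("x ends",P[:,0].min(),P[:,0].max())
cv2.imwrite("pics/w2.png",p[:,:,::-1]);np.savez("w2.npz",p=p,d=d)
E
python3 tip.py
```

```text
tcp [ 453.1 -405.8  213.3] R [[0.9873, 0.1583, 0.0087], [0.1584, -0.9874, -0.0067], [0.0076, 0.008, -0.9999]] f [ 0.5 -0.6 -1.3] open 0.16782526897625089
-40 261 y -8.4 -1.0 6.9 ztop -22.1
-30 520 y -8.8 -0.5 7.2 ztop -22.2
-20 568 y -9.9 -1.0 8.3 ztop -32.8
-10 941 y -10.7 -1.0 9.1 ztop -43.5
0 1157 y -12.0 -0.6 12.0 ztop -40.3
10 1226 y -12.0 0.8 12.0 ztop -41.8
20 717 y -9.3 -1.0 7.7 ztop -22.3
30 766 y -8.9 -1.0 7.2 ztop -22.1
40 811 y -8.7 -0.6 7.0 ztop -22.1
50 659 y -8.9 -1.0 6.8 ztop -22.2
x ends -37.03311426185994 56.449451614886364
```

```bash
sed -i 's/o=get_obs();p,d=camera("wrist");i=camera_info("wrist");r=rot(o)/camera("top");o=get_obs();i=camera_info("wrist");p,d=camera("wrist");r=rot(o)/' look.py tip.py
python3 tip.py; python3 tip.py|head -1
```

```text
tcp [ 451.4 -404.2  207.1] R [[0.9873, 0.1588, 0.0032], [0.1588, -0.9873, -0.0024], [0.0028, 0.0028, -1.0]] f [-0.4  0.6 -2.2] open 0.16907098042152496
-40 229 y -7.5 0.4 7.7 ztop -25.5
-30 513 y -7.9 -0.2 8.1 ztop -25.6
-20 558 y -9.1 0.3 9.2 ztop -35.6
-10 800 y -8.8 -0.2 9.0 ztop -40.3
0 937 y -10.8 0.3 10.9 ztop -40.9
10 1361 y -12.0 -0.2 12.0 ztop -41.0
20 707 y -8.4 0.3 8.5 ztop -25.8
30 761 y -8.0 -0.2 8.0 ztop -25.7
40 807 y -7.8 -0.2 8.0 ztop -25.8
50 715 y -8.0 -0.2 7.8 ztop -25.8
x ends -36.42482512025333 57.10040915762643
tcp [ 450.5 -403.5  204.3] R [[0.9873, 0.159, -0.0004], [0.159, -0.9873, 0.0003], [-0.0004, -0.0004, -1.0]] f [ 0.6  0.6 -1.4] open 0.1675119865528008
```

View pics/w2.png

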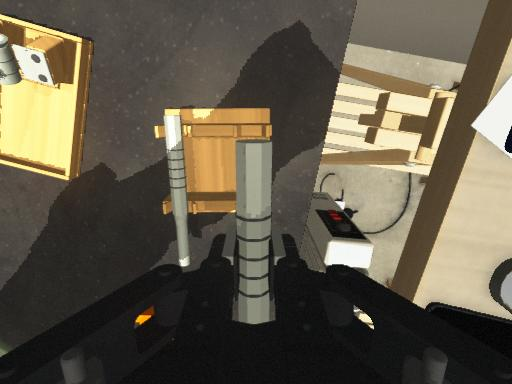

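The wrist view shows the slim punch held square between the fingers, handle at (254,200). The thick punch, at (177,190), is still on its rest. The jig hinge shows at (20,65). Next I move beside the jig to look into the mouth.

Call:
carry_out --dp '[[1,-1.3,0],[3.5,-4.5,0],[6,-8,0],[8.5,-11.5,0],[10.5,-14.3,0],[11.5,-15.6,0],[11.7,-15.9,0],[11.7,-15.9,0],[11.7,-15.9,0],[11.7,-15.9,0]]' --rot '[[0,0,2],[0,0,5],[0,0,8],[0,0,11],[0,0,14],[0,0,15.5],[0,0,15.5],[0,0,15.5],[0,0,15.5],[0,0,15.5]]'

```text
time_s: 4.4
tcp_pos: [540.3, -229.6, 203.9]
ee_rot: [0.0, 0.998, -0.056, -0.001]
force: [-0.2, -0.4, -2.1]
opening: 0.164
grasp_force: 78.4
```

```bash
cat > jig.py <<'E'
from h import *
camera("top");camera("top");o=get_obs();i=camera_info("wrist");p,d=camera("wrist");r=rot(o)
print("tcp",o["tcp_pos"].round(1),"R",r.as_matrix().round(4).tolist(),o["joint_positions"].round(2))
np.savez("w3.npz",p=p,d=d,T=i["cam_to_world"],K=i["intrinsics"],tcp=o["tcp_pos"],R=r.as_matrix())
W=cloud(d,i)
for n in("hinge_barrel","jig"):
    for s in spotter.search_frame("wrist",n)[:2]:print(n,np.array(s["box"]).round(1),s["confidence"])
F=W.reshape(-1,3);P=F[(F[:,0]>390)&(F[:,0]<590)&(F[:,1]>-215)&(F[:,1]<-85)&(F[:,2]>17)&(F[:,2]<26)]
print("jig",len(P),cv2.minAreaRect(P[:,:2].astype(np.float32)),P[:,2].max())
c=F[(F[:,0]>380)&(F[:,0]<640)&(F[:,1]>-110)&(F[:,1]<30)&(F[:,2]>60)];print("can", c.min(0) if len(c) else 0,c.max(0) if len(c) else 0)
cv2.imwrite("pics/w3.png",cv2.resize(p[40:250,20:300,::-1],(800,600),interpolation=cv2.INTER_CUBIC))
E
python3 jig.py; python3 - <<'E'
import sys;sys.path.insert(0,'.')
from h import *
d=np.load("top0.npz")["d"];F=cloud(d,camera_info("top")).reshape(-1,3)
c=F[(F[:,0]>380)&(F[:,0]<640)&(F[:,1]>-130)&(F[:,1]<30)&(F[:,2]>90)];print(c.min(0),c.max(0))
E
```

```text
tcp [ 540.5 -229.5  204.1] R [[0.9937, -0.1124, -0.0005], [-0.1124, -0.9937, -0.0002], [-0.0005, 0.0002, -1.0]] [ 0.29  0.49  0.02  1.73 -0.01  0.92 -1.37]
hinge_barrel [144.3 180.5 218.2 223.5] 0.64
jig [142.4 154.1 232.5 275.1] 0.69
jig 1127 ((490.35772705078125, -145.49267578125), (100.13662719726562, 156.1725616455078), 83.81095886230469) 25.981697038629875
can [486.47151516 -63.45498668  60.02275371] [589.80278775  12.82590289 122.18880854]
[484.62842124 -60.89565353  90.02211187] [589.24092955  29.98027599 126.37014425]
```

View pics/w3.png

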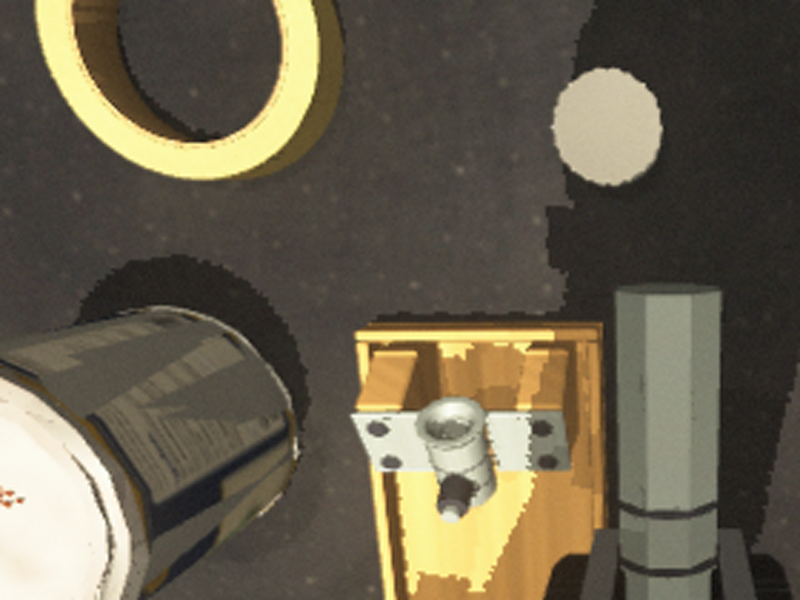

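The crop shows the hinge mouth at (451,421), the detent knob at (455,495), the can to the left at (200,450), and the held punch at (668,440). Next I fit the mouth rim.

```bash
cat > rim.py <<'E'
from h import *
z=np.load("w3.npz");p,d,T,K=z["p"],z["d"],z["T"],z["K"];W=cloud(d,{"intrinsics":K,"cam_to_world":T})
yaw=np.radians(-6.3);X=np.array([np.cos(yaw),np.sin(yaw),0]);Y=np.array([-X[1],X[0],0]);Z=np.array([0,0,1.])
a=np.radians(32);ax=-np.cos(a)*X-np.sin(a)*Z; up=-np.sin(a)*X+np.cos(a)*Z
B=np.stack([up,Y,ax],1)   # local: up, lateral, depth
u,v=178,188
ray=T[:3,:3]@np.array([(u-K[0,2])/K[0,0],-(v-K[1,2])/K[1,1],-1]);t=(70-T[2,3])/ray[2];c=T[:3,3]+t*ray
print("mouth from ray at z70",c.round(1))
L=(W[150:240,130:230].reshape(-1,3)-c)@B
rr=np.hypot(L[:,0],L[:,1])
m=(abs(L[:,0])<20)&(abs(L[:,1])<20)&(abs(L[:,2])<8);Q=L[m]
h,e=np.histogram(Q[:,2],16);print(h,e.round(1))
# rim face points: shallowest band
dz=np.percentile(Q[:,2],8);k=Q[Q[:,2]<dz+1.5]
print("depth",dz,len(k),k.min(0).round(1),k.max(0).round(1))
(ex,ey),rad=cv2.minEnclosingCircle(k[:,:2].astype(np.float32));print("circle",ex,ey,rad)
mc=c+B@np.array([ex,ey,dz+0.3]);print("mouth est",mc.round(1))
# barrel behind: lateral extent by depth
for lo in range(0,42,6):
    s=L[(L[:,2]-dz>=lo)&(L[:,2]-dz<lo+6)&(L[:,0]>2)&(L[:,0]<13.5)&(abs(L[:,1])<16)]
    if len(s)>5: print(lo,len(s),"lat",s[:,1].min().round(1),s[:,1].max().round(1),"up max",s[:,0].max().round(1))
# yaw from hinge plates: fit plane normal of leaf points
E
python3 rim.py
```

```text
mouth from ray at z70 [ 541.4 -151.9   70. ]
[13 57 85 47 21 13 14 12 10 27 54 30 19 28 27 27] [-2.1 -1.5 -0.9 -0.2  0.4  1.   1.6  2.3  2.9  3.5  4.2  4.8  5.4  6.1
  6.7  7.3  8. ]
depth -1.1629117612593325 201 [-12.6 -11.5  -2.1] [12.  13.7  0.3]
circle -0.8520646095275879 0.8605606555938721 12.826234817504883
mouth est [ 542.6 -151.2   69.7]
0 95 lat -10.0 11.7 up max 11.3
6 77 lat -9.3 9.8 up max 10.5
12 79 lat -9.4 9.9 up max 13.3
18 65 lat -9.4 9.8 up max 13.4
24 28 lat -9.2 10.1 up max 9.9
30 30 lat -9.4 -2.4 up max 9.3
36 17 lat -9.0 -0.8 up max 10.0
```

Call:
carry_out --dp '[[1.5,-0.5,0],[4.5,-1.5,0],[7.5,-3,0],[10,-4.5,0.5],[12,-6,2],[12.4,-7.2,4],[12.4,-7.8,6],[12.4,-7.8,7.3],[12.4,-7.8,7.3],[12.4,-7.8,7.3]]' --rot '[[0,4,0],[0,10,0],[0,17,0],[0,24,0],[0,29,0],[0,32,0],[0,32,0],[0,32,0],[0,32,0],[0,32,0]]'

```text
time_s: 5.48
tcp_pos: [669.9, -177.4, 145.9]
ee_rot: [0.024, 0.965, -0.055, 0.257]
force: [-0.8, -0.7, -0.8]
opening: 0.164
grasp_force: 78.4
```

```bash
cat > chk.py <<'E'
from h import *
import sys
for _ in range(3): camera("top")
o=get_obs();r=rot(o);M=r.as_matrix()
print("tcp",o["tcp_pos"].round(1),"f",o["force"].round(1),"j",o["joint_positions"].round(2),"t",o["time_s"],"g",o["grasp_force"])
tip=o["tcp_pos"]+M@[-113.5,0,-17.7];mouth=np.array([542,-151.5,70])
print("tip",tip.round(1),"slope",np.degrees(np.arcsin(M[2,0])).round(2),"yaw",np.degrees(np.arctan2(M[1,0],M[0,0])).round(2),"mouth-tip in tool",(M.T@(mouth-tip)).round(1))
E
cat >> chk.py <<'E'
i=camera_info("wrist");p,d=camera("wrist");W=cloud(d,i);L=(W.reshape(-1,3)-o["tcp_pos"])@M
m=(abs(L[:,1])<10)&(L[:,2]>-45)&(L[:,2]<0)&(L[:,0]>20)&(L[:,0]<70);P=L[m]
print("handle end",np.percentile(P[:,0],99.5).round(1),"ztop",np.percentile(P[:,2],5).round(1))
p,d=camera("scene");np.savez("s4.npz",p=p,d=d)
i=camera_info("scene");K=np.array(i["intrinsics"]);T=np.linalg.inv(i["cam_to_world"])
for n,q in(("tip",tip),("mouth",mouth),("handle",o["tcp_pos"]+M@[1.5,0,-17.7])):
    c=T[:3,:3]@q+T[:3,3];print(n,(K[0,2]+K[0,0]*c[0]/-c[2]).round(1),(K[1,2]-K[1,1]*c[1]/-c[2]).round(1))
cv2.imwrite("pics/"+sys.argv[1],cv2.resize(p[100:220,190:350,::-1],(800,600),interpolation=cv2.INTER_CUBIC))
E
python3 chk.py s4.png
```

```text
tcp [ 669.4 -177.7  145.7] f [ 0.7  0.5 -1.1] j [ 0.39  0.57 -0.28  1.94  0.8   0.18 -2.25] t 5.6333 g 78.38715612888336
tip [ 562.8 -165.7  104.7] slope 29.79 yaw -6.23 mouth-tip in tool [-36.5 -12.2  18.8]
handle end 56.8 ztop -26.0
tip 255.0 153.8
mouth 246.5 167.8
handle 276.2 118.6
```

View pics/s4.png

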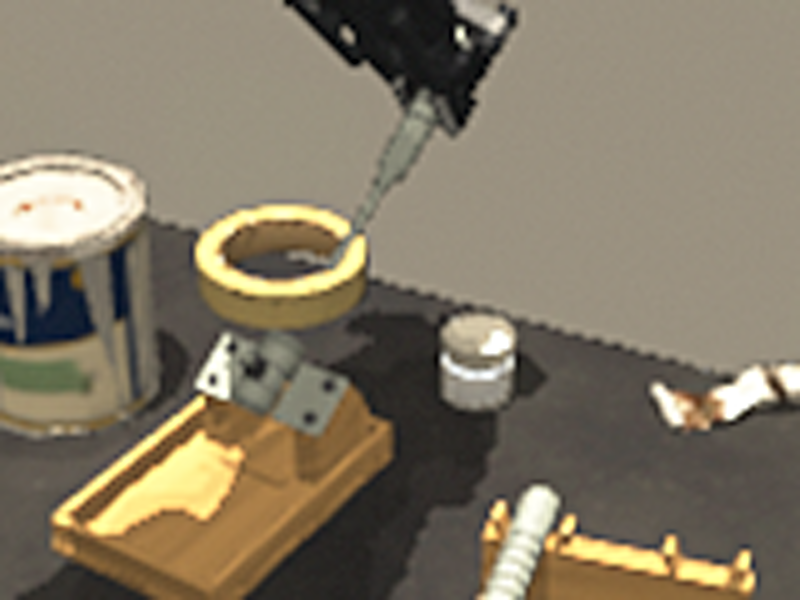

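The scene crop shows the tip at (325,265), short of the mouth near (283,340). The wrist is at a joint limit: j6 is 0.18 against 0.16. I'll put the punch back and regrip it with the tool tilted about the closing axis, so the drive needs less wrist tilt.

```bash
cat > go.py <<'E'
from h import *
def mat(yaw,tilt):  # tilt: deg about tool y (+ = fingers point outward)
    return R.from_euler("z",yaw,degrees=True)*R.from_matrix(np.diag([1,-1,-1.]))*R.from_euler("y",tilt,degrees=True)
def go(pos,yaw,tilt):
    o=get_obs();r=rot(o);q=r.inv()*mat(yaw,tilt)
    print("t",o["time_s"],"tcp",o["tcp_pos"].round(1),"f",o["force"].round(1),"j",o["joint_positions"].round(2))
    print("dp cm",(r.inv().apply(np.array(pos)-o["tcp_pos"])/10).round(2),"rot",np.degrees(q.as_rotvec()).round(2))
if __name__=="__main__":
    import sys;a=[float(x) for x in sys.argv[1:]];go(a[:3],a[3],a[4])
E
python3 go.py 451 -404 150 9.2 0; python3 go.py 540 -280 205 3 0
```

```text
t 5.7333 tcp [ 669.8 -177.7  146.6] f [-0.1 -0.4 -1.8] j [ 0.39  0.56 -0.28  1.94  0.8   0.18 -2.25]
dp cm [-16.56  25.06  -9.39] rot [  5.14 -29.52 -15.39]
t 5.7333 tcp [ 669.8 -177.7  146.6] f [-0.1 -0.4 -1.8] j [ 0.39  0.56 -0.28  1.94  0.8   0.18 -2.25]
dp cm [ -7.32  11.79 -10.7 ] rot [  3.53 -29.69  -9.33]
```

Call:
carry_out --dp '[[-1,1.5,-1.8],[-2.5,4.5,-4],[-4,7.5,-6.5],[-6,10,-8.8],[-8.5,13,-10.3],[-11,16.5,-10.3],[-13.5,20,-10],[-15.5,23.2,-9.6],[-16.5,25,-9.4],[-16.5,25,-9.4]]' --rot '[[0.7,-4,-2],[1.5,-10,-5],[2.5,-17,-8],[4,-23,-12],[5.1,-29.5,-15.4],[5.1,-29.5,-15.4],[5.1,-29.5,-15.4],[5.1,-29.5,-15.4],[5.1,-29.5,-15.4],[5.1,-29.5,-15.4]]'

```text
time_s: 6.57
tcp_pos: [447.9, -406.4, 148.8]
ee_rot: [-0.001, 0.997, 0.079, -0.001]
force: [-0.4, -1.7, -1.1]
opening: 0.168
grasp_force: 78.4
```

```bash
python3 -c "
from h import *
for _ in range(3): camera('top')"; python3 go.py 450.9 -403.8 37 9.2 0; python3 tip.py | tail -3
```

```text
t 6.7167 tcp [ 450.8 -403.4  149.8] f [ 0.8  0.5 -1.3] j [ 1.12  0.68 -0.73  1.7   0.53  0.97 -1.22]
dp cm [-0.    0.07 11.28] rot [-0.15 -0.04 -0.03]
40 812 y -7.8 -0.2 7.9 ztop -25.7
50 715 y -8.0 -0.2 7.8 ztop -25.7
x ends -36.72701678157915 57.100828581505034
```

Call:
carry_out --dp '[[0,0,3],[0,0,6.5],[0,0,9],[0,0,10.5],[0,0,11.1],[0,0,11.35],[0,0,11.35],[0,0,11.35],[0,0,11.35]]' --rot '[[0,0,0],[0,0,0],[0,0,0],[0,0,0],[0,0,0],[0,0,0],[0,0,0],[0,0,0],[0,0,0]]'

```text
time_s: 7.57
tcp_pos: [452.6, -403.5, 37.8]
ee_rot: [0.001, 0.997, 0.081, 0.001]
force: [-0.3, -0.9, -1.4]
opening: 0.163
grasp_force: 78.4
```

Call:
carry_out --dp '[[0,0,0],[0,0,0],[0,0,0],[0,0,0],[0,0,0]]' --rot '[[0,0,0],[0,0,0],[0,0,0],[0,0,0],[0,0,0]]' --grip 4.5

```text
time_s: 7.98
tcp_pos: [452.0, -403.2, 36.6]
ee_rot: [0.0, 0.997, 0.081, 0.0]
force: [-0.3, 0.3, 0.4]
opening: 0.525
grasp_force: 0.0
```

Call:
carry_out --dp '[[0,0,-1],[0,0,-3],[0,0,-6],[0,0,-8],[0,0,-9],[0,0,-9],[0,0,-9]]' --rot '[[0,0,0],[0,0,0],[0,0,0],[0,0,0],[0,0,0],[0,0,0],[0,0,0]]'

```text
time_s: 8.57
tcp_pos: [451.8, -403.2, 126.6]
ee_rot: [0.001, 0.997, 0.081, 0.0]
force: [-0.7, 0.1, -0.5]
opening: 0.527
grasp_force: 0.0
```

```bash
sed -i 's/camera("top");o=get/[camera("top") for _ in range(3)];o=get/' look.py; python3 look.py; python3 - <<'E'
import sys;sys.path.insert(0,'.')
from go import *
t=np.radians(22);M=mat(9.3,-22).as_matrix()
for off in(60,0):
    p=np.array([451.5,-403.5,53.3])+M[:,2]*(19-1.5-off);print(p.round(1));go(p,9.3,-22)
E
```

```text
tcp [ 451.50122793 -402.74853116  125.3934576 ] yaw 9.264577794123513 [-5.75757640e-04  3.14022618e-04 -9.99999785e-01]
-103 63 -1.8 2.7 56.4
-91 69 -1.8 2.7 56.5
-79 71 -1.8 2.6 57.0
-67 72 -2.7 2.6 57.0
-55 85 -4.3 5.1 58.8
-43 249 -15.1 21.0 62.1
-31 477 -15.2 21.0 62.3
-19 274 -8.3 9.0 61.9
-7 290 -8.3 8.9 62.4
4 293 -8.2 8.8 62.3
16 301 -8.1 8.7 62.1
28 318 -8.0 8.5 62.8
40 406 -15.2 21.2 62.3
52 600 -15.2 21.2 62.3
64 76 -7.7 8.3 62.1
3644 yaw 9.422505 ends [ 341.50217574 -422.35620967] [ 508.84211796 -394.5857213 ] grip from +x end [ 454.58417957 -403.5899642 ] from tip [ 454.95059025 -403.52915719]
[ 467.2 -400.9   92.7]
t 8.7667 tcp [ 451.6 -402.7  125.4] f [ 0.2 -0.  -0.1] j [ 1.11  0.71 -0.72  1.72  0.57  0.93 -1.25]
dp cm [1.58 0.08 3.27] rot [ -0.03 -21.97  -0.03]
[ 445.  -404.6   37.1]
t 8.7667 tcp [ 451.6 -402.7  125.4] f [ 0.2 -0.  -0.1] j [ 1.11  0.71 -0.72  1.72  0.57  0.93 -1.25]
dp cm [-0.67  0.08  8.84] rot [ -0.03 -21.97  -0.03]
```

Call:
carry_out --dp '[[0.5,0.05,0.3],[1,0.1,1],[1.5,0.1,1.8],[1.9,0.1,3],[1.9,0.1,3.2],[1.4,0.1,4.6],[0.6,0.1,6.5],[0,0.1,8],[-0.35,0.1,8.8],[-0.35,0.1,8.8]]' --rot '[[0,-6,0],[0,-12,0],[0,-18,0],[0,-22,0],[0,-22,0],[0,-22,0],[0,-22,0],[0,-22,0],[0,-22,0],[0,-22,0]]'

```text
time_s: 9.6
tcp_pos: [446.9, -404.7, 36.8]
ee_rot: [0.015, 0.978, 0.079, -0.191]
force: [-1.0, -0.0, -0.5]
opening: 0.524
grasp_force: 0.0
```

Call:
carry_out --dp '[[0,0,0],[0,0,0],[0,0,0],[0,0,0],[0,0,0],[0,0,0],[0,0,0]]' --rot '[[0,0,0],[0,0,0],[0,0,0],[0,0,0],[0,0,0],[0,0,0],[0,0,0]]' --grip 1 --force 90

```text
time_s: 10.18
tcp_pos: [449.6, -404.8, 39.6]
ee_rot: [0.016, 0.979, 0.079, -0.189]
force: [0.4, -0.4, 7.4]
opening: 0.162
grasp_force: 88.3
```

```bash
python3 go.py 452 -402.5 180 9.3 -22
```

```text
t 10.1833 tcp [ 449.6 -404.8   39.6] f [ 0.4 -0.4  7.4] j [ 0.84  0.93 -0.55  1.52  0.68  1.23 -1.38]
dp cm [ -4.98  -0.16 -13.13] rot [ 0.09 -0.11 -0.07]
```

Call:
carry_out --dp '[[-0.2,0,-0.5],[-0.8,0,-1.9],[-1.9,0,-4.6],[-3,0,-7.4],[-4.1,0,-10.2],[-4.9,0,-12.2],[-5.2,0,-13],[-5.2,0,-13],[-5.2,0,-13]]' --rot '[[0,0,0],[0,0,0],[0,0,0],[0,0,0],[0,0,0],[0,0,0],[0,0,0],[0,0,0],[0,0,0]]'

```text
time_s: 10.93
tcp_pos: [449.0, -404.5, 178.6]
ee_rot: [0.016, 0.978, 0.079, -0.19]
force: [-1.0, -0.3, -1.7]
opening: 0.165
grasp_force: 88.0
```

```bash
cat > tip2.py <<'E'
from h import *
[camera("top") for _ in range(3)]
o=get_obs();i=camera_info("wrist");p,d=camera("wrist");r=rot(o);L=r.inv().apply(cloud(d,i).reshape(-1,3)-o["tcp_pos"])
G=np.array([0,0,-18.]) # nominal grip, punch axis in tool xz at angle ~22
best=None
P=L[(abs(L[:,1])<4)&(d.ravel()>0)]
c,s=np.cos(np.radians(22)),np.sin(np.radians(22))
# punch x axis in tool coords: tool tilted -22 => punch x = (c,0,-s) , punch up=(-s,0,-c)
for sg in(1,-1):
    ex=np.array([c,0,-sg*s]);eu=np.array([-sg*s,0,-c])
    a=(P-G)@ex;h=(P-G)@eu;m=(abs(h-8)<6)&(a>22)&(a<58)
    if m.sum()<30: print(sg,m.sum());continue
    k=np.polyfit(a[m],h[m],1);res=h[m]-np.polyval(k,a[m]);g=abs(res)<.8;k=np.polyfit(a[m][g],h[m][g],1)
    print(sg,m.sum(),"slope deg",np.degrees(np.arctan(k[0])).round(2),"h at 0",k[1].round(2),"end",np.percentile(a[m][g],99.5).round(1),np.std(res[g]).round(2),"ymed",np.median(P[m][g][:,1]).round(2))
M=r.as_matrix();print("tcp",o["tcp_pos"].round(1),"tilt",np.degrees(np.arcsin(M[2,0])).round(2),"yaw",np.degrees(np.arctan2(M[1,0],M[0,0])).round(2),"j",o["joint_positions"].round(2))
E
python3 tip2.py
```

```text
1 1236 slope deg -0.4 h at 0 4.37 end 53.5 0.38 ymed -0.16
-1 0
tcp [ 448.7 -404.2  177.3] tilt -22.05 yaw 9.28 j [ 0.86  0.77 -0.6   1.46  0.59  1.43 -1.29]
```

```bash
cat > drive.py <<'E'
from go import *
import sys
TIP=np.array([-106.9,0,29.0]);MO=np.array([542,-151.5,70.]);YAW=-6.3;TILT=10
M=mat(YAW,TILT).as_matrix();px=M@np.array([np.cos(np.radians(22)),0,-np.sin(np.radians(22))])
def tcp(out): return MO+px*out-M@TIP
if __name__=="__main__":
    print("punch x",px.round(3))
    o=get_obs();Mc=rot(o).as_matrix();t=o["tcp_pos"]+Mc@TIP;pc=Mc@np.array([np.cos(np.radians(22)),0,-np.sin(np.radians(22))])
    e=t-MO;dn=e@px;print("now: tip out",round(dn,1),"lateral err world",(e-dn*px).round(1),"along tool", (Mc.T@(e-dn*px)).round(1),"slope",np.degrees(np.arcsin(pc[2])).round(2))
    for a in sys.argv[1:]:
        p=tcp(float(a));print(a,p.round(1));go(p,YAW,TILT)
E
python3 drive.py 35 0 -44
```

```text
punch x [ 0.843 -0.093  0.53 ]
now: tip out -81.1 lateral err world [-133.5 -278.   163.5] along tool [-225.   252.8  -85.4] slope -0.05
35 [ 671.1 -165.8  135.7]
t 11.1333 tcp [ 448.7 -404.2  177.3] f [ 0.7 -1.2 -0.8] j [ 0.86  0.77 -0.6   1.46  0.59  1.43 -1.29]
dp cm [ 25.47 -19.95  -5.81] rot [ 1.62 31.85 15.69]
0 [ 641.6 -162.5  117.1]
t 11.1333 tcp [ 448.7 -404.2  177.3] f [ 0.7 -1.2 -0.8] j [ 0.86  0.77 -0.6   1.46  0.59  1.43 -1.29]
dp cm [ 23.52 -20.75  -3.02] rot [ 1.62 31.85 15.69]
-44 [ 604.5 -158.4   93.8]
t 11.1333 tcp [ 448.7 -404.2  177.3] f [ 0.7 -1.2 -0.8] j [ 0.86  0.77 -0.6   1.46  0.59  1.43 -1.29]
dp cm [ 21.06 -21.75   0.49] rot [ 1.62 31.85 15.69]
```

Call:
carry_out --dp '[[2,-1,-1],[5,-3,-3],[8.5,-5.5,-5.5],[12,-8,-8],[15.5,-11,-10],[19,-14,-10.5],[22.5,-17,-9.5],[25,-19.5,-8],[25.5,-20,-6.5],[25.5,-20,-5.8]]' --rot '[[0.2,4,2],[0.5,10,5],[0.8,16,8],[1.1,22,11],[1.4,28,13.5],[1.6,31.8,15.7],[1.6,31.8,15.7],[1.6,31.8,15.7],[1.6,31.8,15.7],[1.6,31.8,15.7]]'

```text
time_s: 11.97
tcp_pos: [672.2, -157.4, 132.0]
ee_rot: [0.003, 0.995, -0.051, 0.085]
force: [-0.8, -0.0, -1.8]
opening: 0.162
grasp_force: 88.2
```

```bash
python3 - <<'E'
from h import *
[camera("top") for _ in range(3)]
o=get_obs();i=camera_info("wrist");p,d=camera("wrist");ps,ds=camera("scene");M=rot(o).as_matrix()
np.savez("w5.npz",p=p,d=d,T=i["cam_to_world"],K=i["intrinsics"],tcp=o["tcp_pos"],R=M)
a=cv2.resize(p[:,:,::-1],(400,300));b=cv2.resize(ps[110:206,200:328,::-1],(400,300),interpolation=3);cv2.imwrite("pics/c5.png",np.hstack([a,b]))
E
python3 drive.py 35 5
```

```text
punch x [ 0.843 -0.093  0.53 ]
now: tip out 36.4 lateral err world [-0.5 -0.9  0.6] along tool [-0.3  0.9 -0.7] slope 32.07
35 [ 671.1 -165.8  135.7]
t 12.2167 tcp [ 671.8 -166.9  137.1] f [ 0.3  0.3 -1.4] j [ 0.56  0.72 -0.62  1.63  0.58  0.79 -1.97]
dp cm [-0.1  -0.1   0.13] rot [ 0.13 -0.07 -0.09]
5 [ 645.8 -163.   119.8]
t 12.2167 tcp [ 671.8 -166.9  137.1] f [ 0.3  0.3 -1.4] j [ 0.56  0.72 -0.62  1.63  0.58  0.79 -1.97]
dp cm [-2.88 -0.1   1.25] rot [ 0.13 -0.07 -0.09]
```

View pics/c5.png

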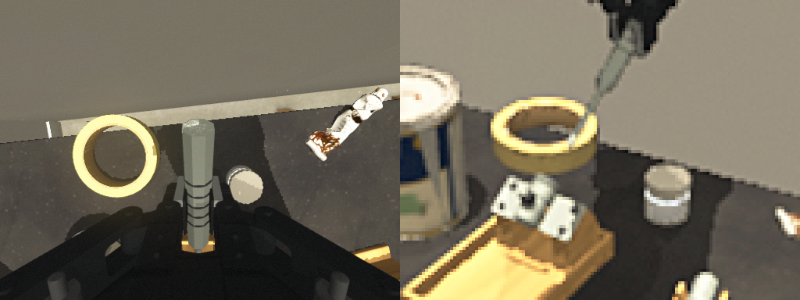

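The left half, from the wrist, shows the handle square in the fingers. The right half, from the scene camera, shows the tip at (572,148), just outside and above the mouth near (555,185). I check the punch axis against the scene depth.

```bash
python3 - <<'E'
from drive import *
[camera("top")]
o=get_obs();Mc=rot(o).as_matrix();pd,d=camera("scene");i=camera_info("scene");W=cloud(d,i).reshape(-1,3)
tip=o["tcp_pos"]+Mc@TIP
B=np.stack([px,M[:,1],np.cross(px,M[:,1])],1)
L=(W-tip)@B
m=(L[:,0]>-6)&(L[:,0]<62)&(abs(L[:,1])<10)&(abs(L[:,2])<10)
P=L[m];print("pts rel to predicted tip/axis; cam dir",(B.T@(np.array(i["cam_to_world"])[:3,3]-tip)).round())
for lo in range(-6,62,8):
    k=(P[:,0]>=lo)&(P[:,0]<lo+8)
    if k.sum(): print(lo,k.sum(),np.median(P[k],0).round(1),P[k][:,1:].min(0).round(1),P[k][:,1:].max(0).round(1))
# barrel relative to MO from scene, same basis
L=(W-MO)@B;m=(L[:,0]<3)&(L[:,0]>-40)&(abs(L[:,1])<16)&(abs(L[:,2])<15);P=L[m]
for lo in range(-40,4,5):
    k=(P[:,0]>=lo)&(P[:,0]<lo+5)
    if k.sum(): print("barrel",lo,k.sum(),P[k][:,1:].min(0).round(1),P[k][:,1:].max(0).round(1))
E
python3 drive.py 12
```

```text
pts rel to predicted tip/axis; cam dir [-292.  463. -774.]
-6 4 [ 0.6  3.4 -1.4] [ 1.9 -3.2] [5.5 0.8]
2 6 [ 6.5  3.3 -0.8] [ 1.7 -5.3] [5.  0.8]
10 7 [14.6  4.8 -2.6] [ 2.8 -4.4] [ 6.1 -0.2]
18 5 [21.2  3.5 -2. ] [-1.  -3.6] [6.7 1.4]
26 8 [29.9  3.9 -1.2] [-0.2 -4.5] [5.9 0.4]
34 6 [38.5  4.3 -1.8] [ 1.7 -4.3] [5.  1.5]
42 5 [44.4  3.8 -2.2] [ 0.1 -3.2] [ 5.8 -0.5]
50 13 [54.9  4.1 -2. ] [ 0.2 -5.2] [8.4 1.7]
58 8 [60.6  5.4 -4.4] [-2.4 -7.3] [ 9.3 -1.3]
barrel -40 29 [-15.8 -10. ] [15.8 11.2]
barrel -35 20 [-15.  -10.8] [14.5  9.2]
barrel -30 16 [ -3.4 -14.1] [14.6 11.2]
barrel -25 14 [  6.5 -13.6] [14.9  9.8]
barrel -20 14 [  2.2 -10.8] [14.7  9.5]
barrel -15 15 [-3.5 -9.8] [15.1  9.7]
barrel -10 20 [ -6.7 -11.6] [14.3  9.6]
barrel -5 20 [ -9.7 -11.4] [13.8  5.2]
barrel 0 1 [-0.9 -9.3] [-0.9 -9.3]
punch x [ 0.843 -0.093  0.53 ]
now: tip out 36.7 lateral err world [-0.6 -0.9  0.8] along tool [-0.3  1.  -0.8] slope 32.11
12 [ 651.7 -163.6  123.5]
t 12.3167 tcp [ 671.9 -167.   137.5] f [ 0.7 -0.4 -1.4] j [ 0.56  0.72 -0.62  1.63  0.58  0.79 -1.97]
dp cm [-2.25 -0.11  1.02] rot [ 0.13 -0.11 -0.1 ]
```

Call:
carry_out --dp '[[-0.5,-0.1,0.25],[-1.2,-0.1,0.55],[-1.9,-0.1,0.85],[-2.5,-0.1,1.1],[-3,-0.1,1.3],[-3.4,-0.1,1.45],[-3.7,-0.1,1.58],[-3.93,-0.1,1.68],[-3.93,-0.1,1.68]]' --rot '[[0,0,0],[0,0,0],[0,0,0],[0,0,0],[0,0,0],[0,0,0],[0,0,0],[0,0,0],[0,0,0]]'

```text
time_s: 13.07
tcp_pos: [636.0, -160.7, 113.0]
ee_rot: [0.006, 0.995, -0.055, 0.087]
force: [-0.6, -0.2, -1.8]
opening: 0.161
grasp_force: 88.2
```

```bash
python3 - <<'E'
from h import *
camera("top");camera("top");o=get_obs();p,d=camera("scene");cv2.imwrite("pics/s6.png",cv2.resize(p[110:206,200:328,::-1],(800,600),interpolation=3));print(o["force"],o["wrist_torque"])
E
python3 drive.py -30
```

```text
[-0.05272195 -0.01562317 -0.57833043] [ 0.07996069  0.23057344 -0.02973809]
punch x [ 0.843 -0.093  0.53 ]
now: tip out -6.4 lateral err world [ 0.4  1.2 -0.4] along tool [ 0.2 -1.2  0.5] slope 32.06
-30 [ 616.3 -159.7  101.2]
t 13.2167 tcp [ 636.6 -160.7  113.4] f [ 0.3  0.8 -2. ] j [ 0.57  0.7  -0.6   1.75  0.61  0.7  -2.02]
dp cm [-2.2   0.12  0.85] rot [ 0.09 -0.06 -0.01]
```

View pics/s6.png

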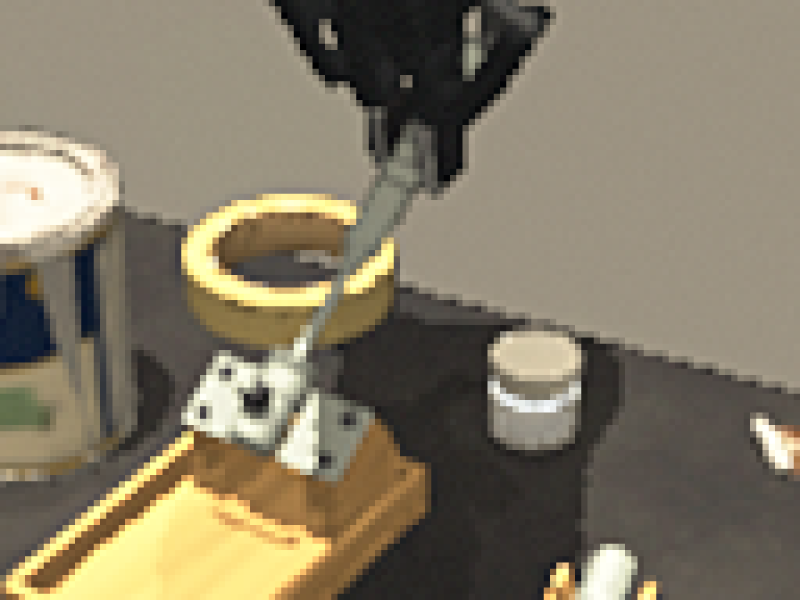

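The tip is at (300,352), in the mouth, with no contact force. I advance gently.

Call:
carry_out --dp '[[-0.1,0.06,0.03],[-0.25,0.1,0.09],[-0.4,0.1,0.15],[-0.6,0.1,0.22],[-0.8,0.1,0.3],[-0.8,0.1,0.3]]' --rot '[[0,0,0],[0,0,0],[0,0,0],[0,0,0],[0,0,0],[0,0,0]]'

```text
time_s: 13.72
tcp_pos: [629.9, -160.8, 109.7]
ee_rot: [0.006, 0.995, -0.055, 0.089]
force: [3.6, 0.5, 0.8]
opening: 0.164
grasp_force: 88.4
```

```bash
cat > f.py <<'E'
from drive import *
camera("top");o=get_obs();f=np.array(o["force"])
print("axial(out)",(f@px).round(1),"in tool",(rot(o).as_matrix().T@f).round(1),"torq tool",(rot(o).as_matrix().T@o["wrist_torque"]).round(2))
E
python3 f.py; python3 drive.py -30
```

```text
axial(out) 3.1 in tool [ 3.5 -0.7  0.5] torq tool [0.17 0.56 0.06]
punch x [ 0.843 -0.093  0.53 ]
now: tip out -14.4 lateral err world [ 0.2  0.3 -0.3] along tool [ 0.1 -0.3  0.3] slope 32.15
-30 [ 616.3 -159.7  101.2]
t 13.7667 tcp [ 629.6 -160.8  109.4] f [3.6 0.3 0.1] j [ 0.57  0.7  -0.6   1.77  0.61  0.68 -2.03]
dp cm [-1.45  0.03  0.58] rot [ 0.08 -0.15  0.  ]
```

Call:
carry_out --dp '[[-0.15,0.03,0.06],[-0.3,0.03,0.12],[-0.45,0.03,0.18],[-0.6,0.03,0.24],[-0.75,0.03,0.3],[-0.9,0.03,0.36],[-1.05,0.03,0.42],[-1.2,0.03,0.48],[-1.2,0.03,0.48]]' --rot '[[0,0,0],[0,0,0],[0,0,0],[0,0,0],[0,0,0],[0,0,0],[0,0,0],[0,0,0],[0,0,0]]'

```text
time_s: 14.52
tcp_pos: [617.1, -160.0, 101.6]
ee_rot: [0.006, 0.995, -0.055, 0.087]
force: [-0.1, -0.6, -2.6]
opening: 0.161
grasp_force: 88.2
```

```bash
python3 f.py; python3 drive.py -46
```

```text
axial(out) -2.2 in tool [-1.   1.3  3.3] torq tool [-0.07 -0.16 -0.02]
punch x [ 0.843 -0.093  0.53 ]
now: tip out -29.0 lateral err world [ 0.  -0.3 -0.1] along tool [0.  0.3 0.1] slope 31.96
-46 [ 602.9 -158.2   92.7]
t 14.5667 tcp [ 617.2 -160.1  101.6] f [-0.6 -1.2 -3.4] j [ 0.57  0.69 -0.59  1.8   0.62  0.65 -2.04]
dp cm [-1.58 -0.03  0.62] rot [ 0.1   0.04 -0.01]
```

Call:
carry_out --dp '[[-0.2,0,0.08],[-0.4,0,0.16],[-0.6,-0.03,0.24],[-0.8,-0.03,0.32],[-1,-0.03,0.4],[-1.2,-0.03,0.48],[-1.4,-0.03,0.56],[-1.65,-0.03,0.65],[-1.65,-0.03,0.65]]' --rot '[[0,0,0],[0,0,0],[0,0,0],[0,0,0],[0,0,0],[0,0,0],[0,0,0],[0,0,0],[0,0,0]]'

```text
time_s: 15.32
tcp_pos: [602.2, -158.0, 92.4]
ee_rot: [0.006, 0.995, -0.055, 0.087]
force: [-0.4, -0.8, -4.0]
opening: 0.16
grasp_force: 88.1
```

```bash
python3 f.py; python3 drive.py 40; python3 - <<'E'
from h import *
d=np.load("scene0.npz");p0=d["p"];p,_=camera("scene")
cv2.imwrite("pics/s7.png",cv2.resize(np.vstack([p[150:230,190:290,::-1]]),(750,600),interpolation=3))
E
```

```text
axial(out) -1.8 in tool [-0.9  0.6  2.6] torq tool [-0.05 -0.13 -0.08]
punch x [ 0.843 -0.093  0.53 ]
now: tip out -46.5 lateral err world [-0.   0.1  0.1] along tool [-0.  -0.1 -0.1] slope 32.0
40 [ 675.4 -166.2  138.3]
t 15.3667 tcp [ 602.4 -158.1   92.6] f [-0.5 -0.5 -2.7] j [ 0.57  0.68 -0.58  1.85  0.64  0.61 -2.06]
dp cm [ 8.02  0.02 -3.23] rot [ 0.1  0.  -0. ]
```

View pics/s7.png

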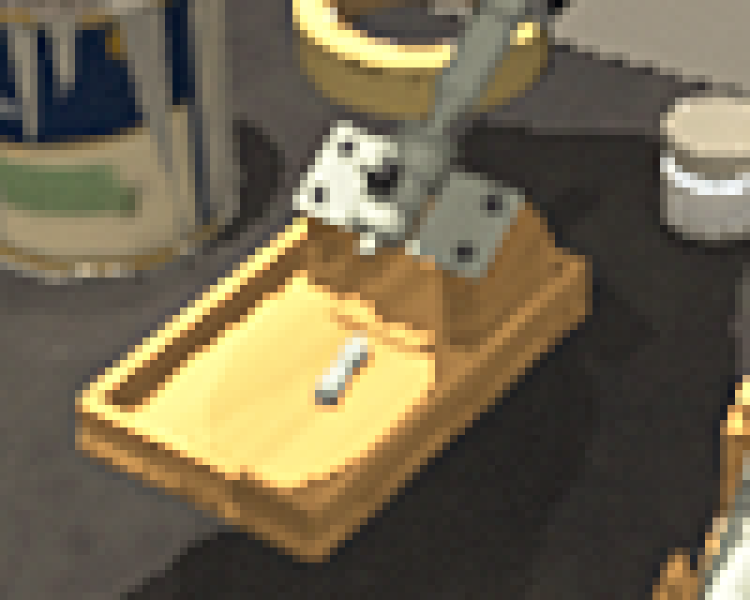

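The pin lies in the tray at (343,370), and the tip pokes out of the low end at (365,240). Now I draw the punch out along the axis.

Call:
carry_out --dp '[[0.4,0,-0.16],[1.2,0,-0.48],[2.2,0,-0.89],[3.2,0,-1.29],[4.3,0,-1.74],[5.4,0,-2.18],[6.6,0,-2.67],[7.6,0,-3.07],[8,0,-3.23],[8,0,-3.23]]' --rot '[[0,0,0],[0,0,0],[0,0,0],[0,0,0],[0,0,0],[0,0,0],[0,0,0],[0,0,0],[0,0,0],[0,0,0]]'

```text
time_s: 16.25
tcp_pos: [676.8, -165.9, 139.3]
ee_rot: [0.005, 0.995, -0.055, 0.088]
force: [-0.4, 0.6, -1.1]
opening: 0.163
grasp_force: 88.1
```

```bash
python3 f.py; python3 drive.py; python3 go.py 448 -403.9 160 9.3 -22
```

```text
axial(out) -1.2 in tool [-0.9  0.6  0.8] torq tool [ 0.01 -0.17 -0.03]
punch x [ 0.843 -0.093  0.53 ]
now: tip out 40.6 lateral err world [ 0.1  0.4 -0.1] along tool [ 0.  -0.4  0.1] slope 32.06
t 16.3 tcp [ 675.9 -165.9  138.7] f [-0.8 -0.5 -1. ] j [ 0.56  0.72 -0.62  1.62  0.58  0.8  -1.97]
dp cm [-19.36  26.17  -5.57] rot [ -1.57 -31.85 -15.74]
```

Call:
carry_out --dp '[[-0.5,1,-1.5],[-2,3.5,-4],[-4,6.5,-6.5],[-6.5,10,-8.5],[-9.5,13.5,-9.2],[-12.5,17,-9],[-15.5,20.5,-8],[-18,24,-6.5],[-19.4,26.2,-5.6],[-19.4,26.2,-5.6]]' --rot '[[-0.2,-3,-2],[-0.4,-8,-4],[-0.7,-14,-7],[-1,-20,-10],[-1.3,-26,-13],[-1.6,-31.9,-15.7],[-1.6,-31.9,-15.7],[-1.6,-31.9,-15.7],[-1.6,-31.9,-15.7],[-1.6,-31.9,-15.7]]'

```text
time_s: 17.13
tcp_pos: [441.4, -409.2, 158.0]
ee_rot: [0.016, 0.978, 0.076, -0.193]
force: [-2.1, -1.3, -1.8]
opening: 0.159
grasp_force: 88.2
```

```bash
python3 tip2.py; cat > rest.py <<'E'
from h import *
i=camera_info("wrist");p,d=camera("wrist");F=cloud(d,i).reshape(-1,3)
v=np.array([np.cos(np.radians(9.35)),np.sin(np.radians(9.35))]);n=np.array([-v[1],v[0]])
q=F[:,:2]-np.array([452.,-402.5]);a=q@v;b=q@n
for lo,hi in((34,50),(-50,-34)):
    m=(a>lo)&(a<hi)&(abs(b)<45)&(F[:,2]>47)&(F[:,2]<58);s=np.sort(b[m]);print("rail",lo,len(s),"x",a[m].min().round(1) if len(s) else 0,a[m].max().round(1) if len(s) else 0)
    h,e=np.histogram(b[m],np.arange(-45,46,3));print(dict(zip(e[:-1].astype(int).tolist(),h.tolist())))
E
python3 rest.py; python3 go.py 447.5 -403.9 39.6 9.3 -22
```

```text
1 1238 slope deg -0.09 h at 0 4.21 end 53.5 0.39 ymed -0.15
-1 0
tcp [ 446.  -404.9  159.7] tilt -22.13 yaw 9.14 j [ 0.86  0.78 -0.59  1.48  0.6   1.4  -1.3 ]
rail 34 228 x 41.2 50.0
{-45: 0, -42: 0, -39: 0, -36: 0, -33: 0, -30: 0, -27: 0, -24: 0, -21: 0, -18: 34, -15: 46, -12: 32, -9: 0, -6: 0, -3: 0, 0: 0, 3: 0, 6: 0, 9: 0, 12: 31, 15: 56, 18: 29, 21: 0, 24: 0, 27: 0, 30: 0, 33: 0, 36: 0, 39: 0, 42: 0}
rail -50 16 x -41.9 -34.4
{-45: 0, -42: 0, -39: 0, -36: 0, -33: 0, -30: 0, -27: 0, -24: 0, -21: 0, -18: 0, -15: 0, -12: 0, -9: 0, -6: 0, -3: 0, 0: 0, 3: 0, 6: 0, 9: 0, 12: 0, 15: 0, 18: 16, 21: 0, 24: 0, 27: 0, 30: 0, 33: 0, 36: 0, 39: 0, 42: 0}
t 17.3833 tcp [ 447.9 -403.4  160.5] f [ 1.1  0.6 -0. ] j [ 0.86  0.78 -0.6   1.48  0.6   1.4  -1.3 ]
dp cm [ 4.49  0.04 11.22] rot [0.01 0.03 0.01]
```

Call:
carry_out --dp '[[0.8,-0.05,2],[2,-0.05,5],[3,-0.05,7.5],[3.8,-0.05,9.3],[4.2,-0.05,10.3],[4.4,-0.05,10.8],[4.57,-0.05,11.15],[4.57,-0.05,11.15],[4.57,-0.05,11.15]]' --rot '[[0,0,0],[0,0,0],[0,0,0],[0,0,0],[0,0,0],[0,0,0],[0,0,0],[0,0,0],[0,0,0]]'

```text
time_s: 18.13
tcp_pos: [448.2, -403.9, 40.8]
ee_rot: [0.016, 0.978, 0.079, -0.19]
force: [-0.4, -0.4, -1.2]
opening: 0.166
grasp_force: 88.2
```

```bash
camera=1; python3 -c "
from h import *
camera('top');camera('top')"; python3 go.py 448.3 -403.4 39.6 9.3 -22
```

```text
t 18.2333 tcp [ 448.1 -404.1   40.8] f [-0.7  0.4 -1. ] j [ 0.84  0.93 -0.55  1.53  0.68  1.23 -1.38]
dp cm [ 0.07 -0.06  0.1 ] rot [ 0.07  0.02 -0.08]
```

Call:
carry_out --dp '[[0.04,-0.05,0.1],[0.05,-0.05,0.12],[0.05,-0.05,0.12]]' --rot '[[0,0,0],[0,0,0],[0,0,0]]'

```text
time_s: 18.48
tcp_pos: [447.9, -403.7, 39.5]
ee_rot: [0.016, 0.978, 0.079, -0.19]
force: [0.1, 0.2, 8.3]
opening: 0.166
grasp_force: 89.5
```

Call:
carry_out --dp '[[0,0,0],[0,0,0],[0,0,0],[0,0,0],[0,0,0]]' --rot '[[0,0,0],[0,0,0],[0,0,0],[0,0,0],[0,0,0]]' --grip 4.5

```text
time_s: 18.9
tcp_pos: [447.5, -403.3, 38.4]
ee_rot: [0.016, 0.978, 0.079, -0.191]
force: [0.4, 0.1, 0.4]
opening: 0.526
grasp_force: 0.0
```

Call:
carry_out --dp '[[0,0,-0.7],[0,0,-2],[0,0,-4],[0,0,-7],[0,0,-10],[-2,0,-13],[-3,0,-15],[-3,0,-15],[-3,0,-15]]' --rot '[[0,0,0],[0,0,0],[0,0,0],[0,0,0],[0,5,0],[0,11,0],[0,17,0],[0,22,0],[0,22,0]]'

```text
time_s: 19.65
tcp_pos: [473.9, -401.1, 191.9]
ee_rot: [0.002, 0.997, 0.079, 0.002]
force: [-2.0, -0.8, -0.0]
opening: 0.525
grasp_force: 0.0
```

```bash
python3 look.py; python3 - <<'E'
from h import *
a,b=camera("scene")[0],camera("top")[0]
a=cv2.resize(a[140:300,180:350,::-1],(400,376),interpolation=3);b=cv2.resize(b[120:280,200:370,::-1],(400,376),interpolation=3);cv2.imwrite("pics/end.png",np.hstack([a,b]));print(get_obs()["force"],get_obs()["time_s"])
E
```

```text
tcp [ 475.93866586 -398.51085412  189.24189536] yaw 9.270165796636388 [-0.00250023 -0.00102812 -0.99999635]
-101 45 -2.3 2.3 56.8
-89 45 -2.3 2.3 57.1
-77 48 -2.3 2.3 56.8
-65 45 -2.3 2.2 57.3
-53 52 -4.5 5.5 60.0
-41 147 -16.3 20.7 61.9
-29 297 -16.3 20.6 61.6
-17 158 -7.5 8.5 62.3
-5 164 -7.5 8.4 61.9
6 170 -8.5 8.3 62.6
18 185 -8.4 8.2 63.0
30 186 -8.3 8.1 62.2
42 208 -16.2 19.9 61.9
54 346 -16.1 20.8 61.8
66 50 -7.1 7.8 61.8
2146 yaw 9.382851 ends [ 340.43160098 -421.74317017] [ 507.58016773 -394.12330441] grip from +x end [ 453.31601139 -403.08999066] from tip [ 453.89301853 -402.99464494]
[ 0.85811654 -0.40007977 -0.46935331] 19.95
```

View pics/end.png

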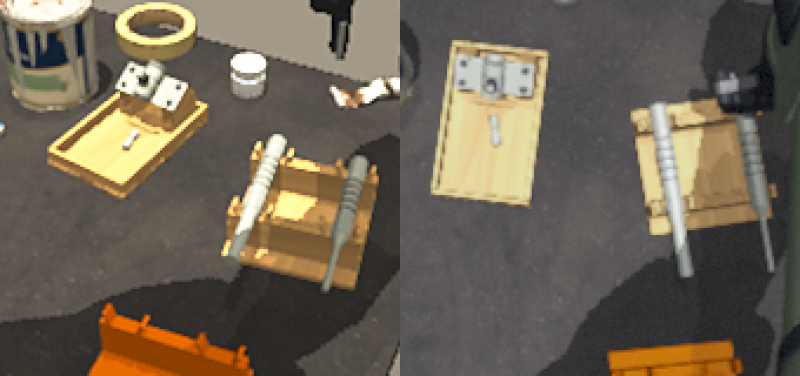

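The pin is in the tray at (130,138). The slim punch lies level in its notches at (345,215), and the thick punch at (262,195) and the bystanders are as they were. The gripper is clear, so I hand in.

```bash
python3 -c "
from h import *
print(manip.job_done())"
```

```text
the job is handed in; nothing more can be done
None
```

The pin is driven out into the catch tray, and the slim punch is drawn out and back in its own place on the rest, within about 2 mm of where it first lay; the job was handed in at about 20 s of the 48 s limit.

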